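# Fold down the sprung bottle rest, prove it, and stand the flask on it

### The job

Push the yellow sprung rest on the front of the little grey sorter over towards the robot until it snaps down by itself, and get clear of it; then prove it by pressing straight down on the lowered rest, steadily for about a second, with about 12 N, never as much as 25 N. Then gently stand the orange flask upright in the middle of the rest and let go, keeping the flask upright all the way and leaving everything else where it is.

Things in the scene. Friction and masses are not known exactly. Their poses are not given: they have to be found in the camera images.
- sorter: Grey desktop sorter, two open bays, fixed on levelling feet: its underside, with this origin straight under the rest's hinge axis, is 0 to 12 mm above the table, differing between starts; x points from the hinge back over the sorter (away from the robot), z up. It spans x 10 to 210 mm, y -140 to 140 mm (spring strut to y 165 mm), z up to 130 mm; dark hinge lugs (|y| 68 to 90 mm) to z 145 mm.
- hinge_mid (a point): Middle of the rest's hinge axis, 135 mm above the sorter's underside; the axis runs along the sorter's y.
- rest (a joint): Rest angle, rad. 0: upper stop, leaning 0.2 rad back over the sorter (0.2 = upright); grows as it folds towards the robot (sorter's -x); 1.77: lower stop, level. Both stops hard. Over-centre spring: short of the balance point (0.85 to 1.1, differs between starts) it springs back up, past it it snaps down. At its free edge it takes 6 to 7 N to start, less further on.
- rest_mid (a point): Middle of the loading face of the rest, 62 mm from the hinge axis: press and stand the flask here. The rest is a flat yellow plate, 130 mm wide, 6 mm thick, from 6 to 118 mm from the hinge axis, 0.2 to 0.5 kg; the rubber-faced loading face looks back over the sorter when up, and straight up, 138 mm above the sorter's underside, when down. Push that face from behind, following it over and down.
- rest_edge (a point): Middle of the free edge of the rest, on the loading face, 118 mm from the hinge axis.
- flask: Orange insulated flask with two teal bands, standing on the table ahead of the robot to its right: round body 58 mm in diameter up to 128 mm high, then a shoulder and a 44 mm cap, 160 mm high in all, 0.25 to 0.5 kg. Origin at the centre of its underside, z up. Best gripped round its body 95 to 120 mm above its foot.
- tumbler: Lavender flask, 58 mm in diameter, 165 mm high. Leave alone; it stands about 90 to 200 mm from the orange one. The orange, lavender and dark flasks change places from start to start.
- thermos: Dark grey flask with steel bands, 60 mm in diameter, 155 mm high. Leave alone.
- book: Dark blue book lying flat, 150 x 210 x 26 mm, left of the robot. Leave alone.
- notebook: Green notebook lying flat, 130 x 180 x 20 mm, at the robot's right. Leave alone.
- mug: Blue mug, 80 mm wide, 90 mm high, at the left. Leave alone.
- jar: Green glass jar, 68 mm wide, 110 mm high, at the left. Leave alone.
- tin: Red round tin, 60 mm wide, 40 mm high, on the sorter's top behind the rest, its centre 120 to 135 mm behind the hinge. Leave alone.

How it is judged (in metres and radians):
On the way, in this order (a step that is already met when the one before it is completed fails the run):
1. the rest has snapped down to its lower stop and nothing of the robot presses on it (value of joint rest above 1.72 rad and contact force between each of the fingers, the arm and rest below 0.5 N), for 0.2 s.
2. the fingers press on the lowered rest with 9 N or more for 0.5 s (value of joint rest above 1.7 rad and contact force between the fingers and rest above 9 N), for 0.5 s.
At the end, for the whole second after the job is handed in: The rest is at its lower stop (angle above 1.72 rad); the orange flask stands on it, upright within 0.08 rad, its foot within 20 mm of the middle of the rest, at rest and let go (value of joint rest above 1.72 rad and distance between flask and rest_mid below 0.02 m and angle between flask's own z axis and vertical below 0.08 rad and linear speed of flask below 0.02 m/s and contact force between flask and rest above 1 N); the robot touches nothing.
It fails at once if 25 N or more between the robot and the rest (contact force between any of the fingers, the arm and rest above 25 N).
It fails at once if the flask is set down on the rest with more than 30 N (contact force between flask and rest above 30 N).
It fails at once if the flask tips by more than 0.5 rad (angle between flask's own z axis and vertical above 0.5 rad).
It fails at once if another thing is moved by more than 20 mm (distance of any of tumbler, thermos, book, notebook, mug, jar, tin from where it was at the start of the episode above 0.02 m).
It also fails if it takes over 62 s, if anything falls off the work surface, if the arm or the gripper's body presses on something with over 40 N, if the wrist force passes 120 N, or if a joint passes its speed limit or range.

### The arm

A 6-joint arm with a two-finger parallel gripper is mounted at the origin on the work surface. World frame = base frame: x ahead of the robot, y to its left, z up, the work surface at z = 0. Lengths are in m, angles in degrees, forces in N, time in s.
With the tool pointing down it reaches from about 0.325 to 1 m from the base axis. Payload 5.1 kg.
Tool frame: the origin (TCP) lies midway between the tips of the shut fingers; the grasp point (between the pads) lies 19 mm behind it; z points along the fingers, y is the direction in which the jaws open and shut (so a half turn about z gives the same grasp; the last joint's range is limited). The gripper opens to 85 mm and grips with 20 to 120 N. Pads are 22 mm wide; open, the fingers measure 114 mm over their backs; the gripper's body (76 mm by 85 mm) begins 54 mm behind the grasp point. The pads swing forward as they close: fully open they stand 13 mm farther back than shut.
Start: joints at [60.986, 7.093, 94.555, -0, 78.352, -4.733], TCP at [0.267, 0.592, 0.231] pointing down, gripper open.
Joint ranges: [-149.61, 149.61], [-58.7, 133.49], [1.44, 155.28], [-77.14, 257.14], [18.33, 153.61], [-166.67, 166.67]. Speed limits (degrees/s): [147.25, 147.25, 180, 180, 180, 180].

### API

Orientations are given as a 3x3 rotation matrix whose columns are the frame's x, y, z axes.
In Python, from station import * gives the robot as it stands.
- The arm moves only by the tool carry_out, never from a script. Its argument "series" is a list of rows, each an object with "delta_pos": the shift along the tool's x, y, z scaled (see below), a list of three; "angular": the turn, a rotation vector about the tool's x, y, z scaled (see below), a list of three; "claw": the closure, from 0 (fully open) to 1 (shut). In form: [{"delta_pos": [tx, ty, tz], "angular": [rx, ry, rz], "claw": claw}, ...]. A call has exactly 10 rows; each row is the pose to reach, as a shift and turn from the pose measured when the call began, along the tool's axes at that moment; what a row does not reach only later rows make up. The controller multiplies each number of a shift by 50 cm and each number of a turn by 2 rad. A row lasts 1/8 s, in which the tool goes at most 62.5 mm and 10.7 degrees, less where a joint would pass 70% of its speed; a pose out of reach is approached as far as the arm can. A call with a number of a shift or a turn outside -1 to 1 is refused whole. A call with a gripper value outside its range is refused whole. The fingers move at their own pace and stop on an object; "newtons" is the grip in N (left out, the last holds). Time passes only in rows, so rows that repeat a pose let the fingers close, or fill a call up. It gives the time, the measured TCP pose, the force and the opening at its end, in the units of the state.
- get_state(): the state, without advancing time (a new reading comes with each control period).
- camera(name): name is "scene" or "top" or "wrist"; returns the picture (384x512x3 uint8, red, green, blue); there is no depth.
- get_calibration(name): a dict with "mtx" (3x3 intrinsics, pixels), "R" (3x3) and "t" (3): a world point X has camera coordinates R X + t; the wrist camera has in their place "hand_eye" (4x4, takes a point from camera to tool coordinates, whose origin is the TCP and whose axes are the flange's). Camera axes: x right, y down, z forward; pixel columns grow to the right and rows downward; lengths in m; the calibration is good to about 2 mm. A picture is of the moment at which its call begins: read the wrist's pose just before it. get_calibration takes no time and is no camera call.
- finish_job(): hands the job in, once; it reports no verdict.
The state is a dict: "time_s": time; "qpos": joint angles; "qd": joint speeds; "tau": joint torques, N m; "ee_pos": TCP position; "ee_rot": TCP orientation; "force": force on the tool from outside, world axes, zero at the start; "wrist_torque": the same for the moment, N m; "gripper_width": finger opening in m.
Only numpy, scipy, OpenCV 4.12 (cv2) and the standard library are available. Lean on these libraries where they do the work, as an engineer would, in place of code of your own. Each camera call takes 0.05 s, during which the arm holds its last target.

## Working session

There is one attempt and no reset: what is moved stays moved. The work goes in short steps, Python scripts to look and compute and a tool call to move; the robot and the scene stay as the last step left them, time stands still between calls to the robot, and variables do not carry over. Pictures are saved under pics/ and viewed, and the job is handed in when it is done.

Besides the shell and the picture viewer there is one more tool, called after "Emit:" as name(argument=value, ...) on one line, values as JSON. carry_out: Moves the arm, as the interface text tells. Shifts and turns lie within -1 to 1; 1 stands for 50 cm of shift or 2 rad of turn. Its arguments: {"type":"object","properties":{"series":{"type":"array"},"newtons":{"type":"number"}},"required":["series"]}

```bash
mkdir -p pics; ls
python3 - <<'E'
from station import *
import cv2
s=get_state();print({k:(v if not hasattr(v,'tolist') else v.tolist()) for k,v in s.items()})
for n in ["scene","top","wrist"]:
    c=get_calibration(n);print(n,c)
    im=camera(n);cv2.imwrite(f"pics/{n}0.png",cv2.cvtColor(im,cv2.COLOR_RGB2BGR))
E
```

```text
pics
{'time_s': 0.0, 'qpos': [60.98707555282217, 7.135264545195886, 94.63695557072705, 0.0013574384656506952, 78.35315721857471, -4.731283404234505], 'qd': [-0.02022356764513489, -0.0810938682083309, -0.0181759982144033, -0.05210675980694956, 0.07091264196159162, -0.05038396016780755], 'tau': [-0.00022604160676564788, -42.36273407936096, -36.54526233673096, -4.948919354319514e-05, 0.007058828487060964, 1.2502283368576173e-05], 'ee_pos': [0.26699022834061126, 0.5919340614958059, 0.2300034160937236], 'ee_rot': [[-0.9115330016419831, 0.4112255063167015, -0.0010816062723733434], [0.41122687833099475, 0.9115310392156245, -0.0019023891895708757], [0.00020360673178590336, -0.002178876099232062, -0.9999976055187548]], 'force': [-0.03897916196976808, 0.7119852899565816, -0.22361304986291836], 'wrist_torque': [0.0022486891154113744, -0.01733184854685935, 0.017360896591159043], 'gripper_width': 0.08535416342589998}
scene {'mtx': array([[362.12070413,   0.        , 255.08751225],
       [  0.        , 362.12070413, 187.88791571],
       [  0.        ,   0.        ,   1.        ]]), 'R': array([[
[... 381 characters left out ...]
2, -0.99961787, -0.01327613],
       [-0.98912836,  0.0259138 , -0.14475348],
       [ 0.1450422 ,  0.00962215, -0.98937868]]), 't': array([0.05481024, 0.54448565, 1.61981992])}
wrist {'mtx': array([[344.17545302,   0.        , 258.00164815],
       [  0.        , 344.17545302, 196.15738509],
       [  0.        ,   0.        ,   1.        ]]), 'hand_eye': array([[ 8.22487597e-04, -9.59437410e-01, -2.81920521e-01,
         7.07718638e-02],
       [ 9.99999200e-01,  1.05997718e-03, -6.89892392e-04,
        -1.35986740e-04],
       [ 9.60737889e-04, -2.81919728e-01,  9.59437514e-01,
        -1.41039982e-01],
       [ 0.00000000e+00,  0.00000000e+00,  0.00000000e+00,
         1.00000000e+00]])}
```

View pics/scene0.png

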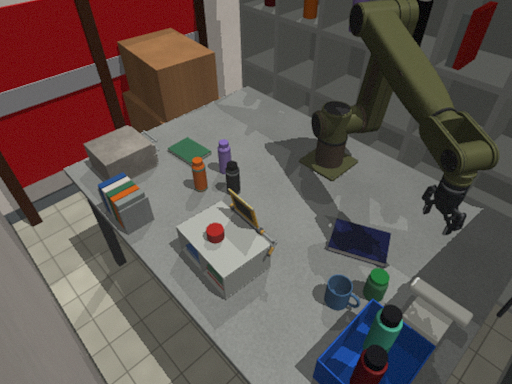

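View pics/top0.png

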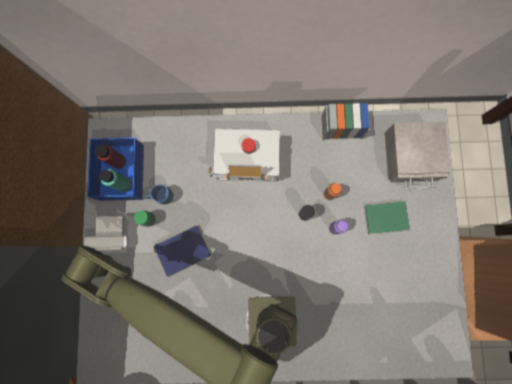

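View pics/wrist0.png

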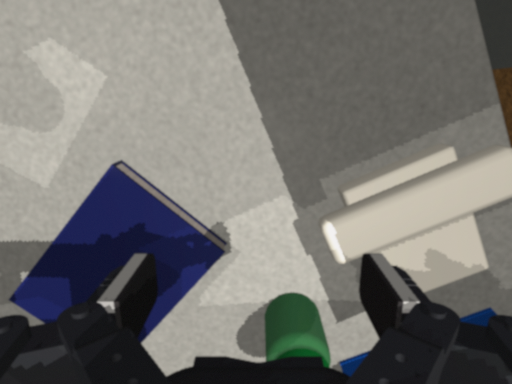

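Run:
```python
import cv2
a=cv2.imread("pics/top0.png")
cv2.imwrite("pics/top0a.png",cv2.resize(a[120:190,200:290],None,fx=8,fy=8,interpolation=cv2.INTER_CUBIC))
cv2.imwrite("pics/top0b.png",cv2.resize(a[170:245,290:380],None,fx=8,fy=8,interpolation=cv2.INTER_CUBIC))
a=cv2.imread("pics/scene0.png")
cv2.imwrite("pics/sc0a.png",cv2.resize(a[180:295,170:290],None,fx=5,fy=5,interpolation=cv2.INTER_CUBIC))
cv2.imwrite("pics/sc0b.png",cv2.resize(a[130:215,170:260],None,fx=7,fy=7,interpolation=cv2.INTER_CUBIC))
```

```text
(no output)
```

View pics/top0a.png

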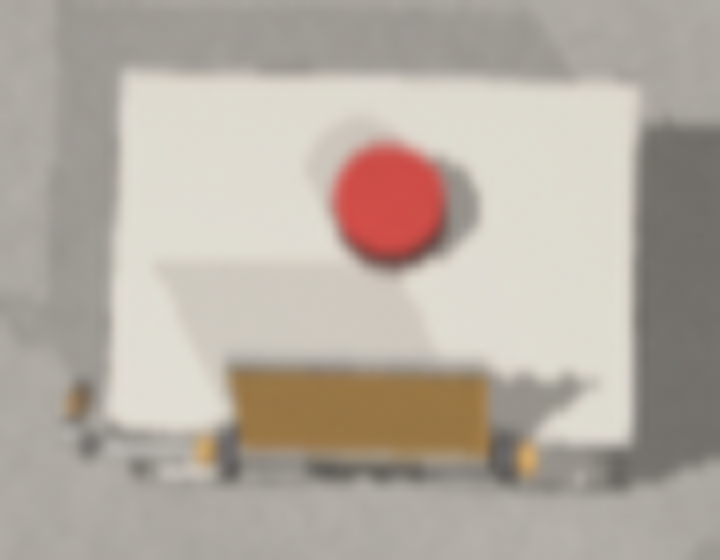

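View pics/top0b.png

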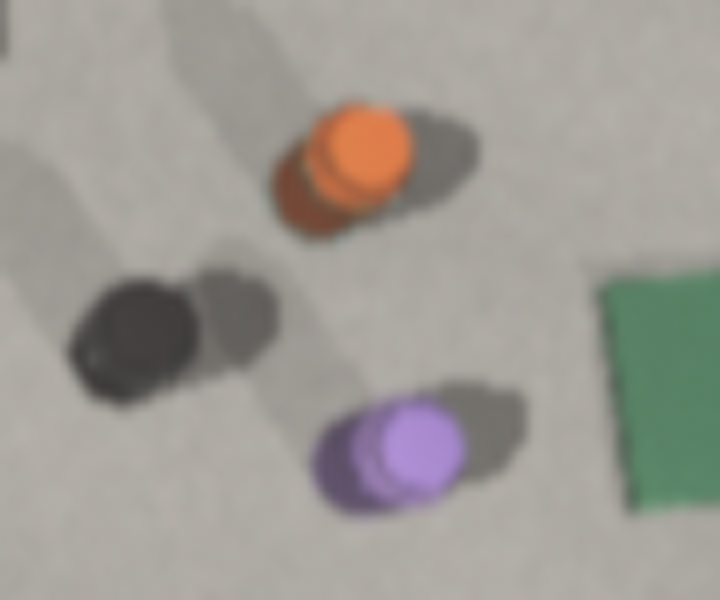

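View pics/sc0a.png

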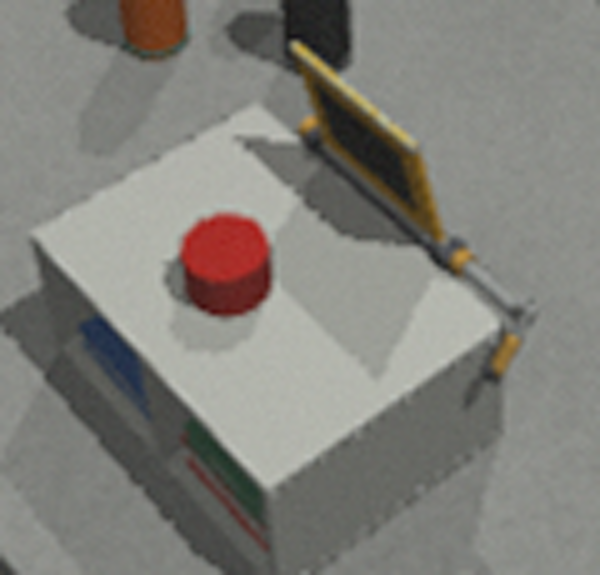

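View pics/sc0b.png

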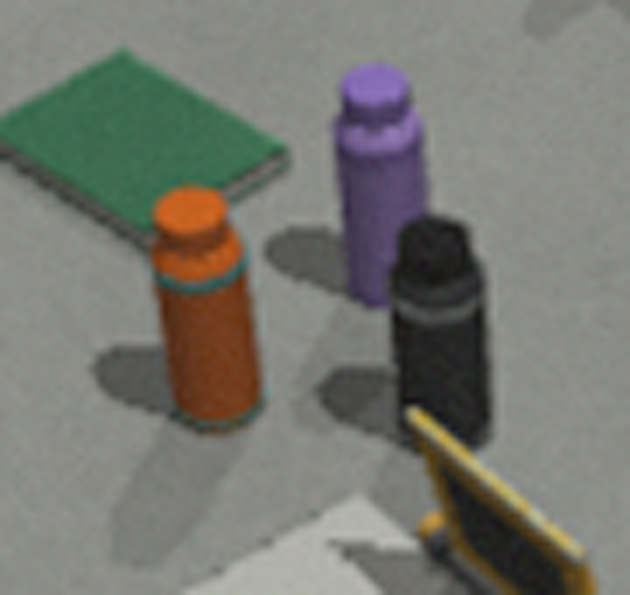

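```bash
cat > h.py <<'E'
import numpy as np, cv2
from scipy.optimize import least_squares
from station import *
C={n:get_calibration(n) for n in ["scene","top","wrist"]}
def proj(n,X):
    X=np.atleast_2d(X);c=C[n];p=(X@c["R"].T+c["t"])@c["mtx"].T
    return p[:,:2]/p[:,2:]
def pix(p,f,o): return (np.atleast_2d(p)+.5)/f-.5+np.array(o)
def ray(n,p,z):
    c=C[n];d=c["R"].T@np.linalg.inv(c["mtx"])@np.r_[np.ravel(p),1];o=-c["R"].T@c["t"]
    return o+d*(z-o[2])/d[2]
def tri(obs):
    f=lambda X:np.concatenate([(proj(n,X)-p).ravel() for n,p in obs])
    r=least_squares(f,[.6,0,.1]);return r.x,r.fun
E
python3 - <<'E'
from h import *
T=lambda p:pix(p,8,(200,120)); S=lambda p:pix(p,5,(170,180))
loc=np.array([[.21,.14,.13],[.21,-.14,.13],[.01,-.14,.13],[.01,.14,.13]])
tp=T([[122,70],[638,86],[634,445],[108,432]])
sp=S([[270,492],[30,235],[255,103],[500,325]])
e=.118;a=.2
rl=np.array([[e*np.sin(a)+.003*np.cos(a),y,.135+e*np.cos(a)-.003*np.sin(a)] for y in(-.065,.065)])
rs=S([[294,50],[412,155]]); rt=T([[490,372],[226,368]])
def W(v,l):
    c,s=np.cos(v[3]),np.sin(v[3]);return l@np.array([[c,-s,0],[s,c,0],[0,0,1]]).T+v[:3]
f=lambda v:np.concatenate([(proj("top",W(v,loc))-tp).ravel(),(proj("scene",W(v,loc))-sp).ravel(),(proj("scene",W(v,rl))-rs).ravel(),(proj("top",W(v,rl))-rt).ravel()])
r=least_squares(f,[.6,0,0,0]);print(r.x.round(4),np.degrees(r.x[3]));print(r.fun.round(1))
for n,t,s,z in[("orange",(370,147),(192,210),.16),("lav",(425,447),(376,85),.165),("dark",(150,325),(435,240),.155)]:
    x,fn=tri([("top",pix(t,8,(290,170))),("scene",pix(s,7,(170,130)))])
    print(n,x.round(4),fn.round(2),ray("top",pix(t,8,(290,170)),z).round(4),ray("scene",pix(s,7,(170,130)),z).round(4))
x=tri([("top",T([388,198])),("scene",S([226,243]))]);print("tin",x)
print("scene foot orange",ray("scene",pix((218,412),7,(170,130)),0.0))
E
```

```text
[ 0.6158  0.0967 -0.0012 -0.05  ] -2.8622139993213813
[ 0.4  0.7  0.2  0.1 -0.1  0.4  0.2  0.5 -0.4  0.2  0.1  0.   0.6  0.3
  1.2  0.1 -0.6 -0.1  0.2 -0.4  0.1 -1.1  0.3 -1.3]
orange [ 0.5541 -0.278   0.1575] [-0.01  0.02 -0.02 -0.  ] [ 0.5537 -0.2776  0.16  ] [ 0.5557 -0.2751  0.16  ]
lav [ 0.397  -0.2963  0.1612] [-0.14  0.16 -0.23 -0.03] [ 0.3973 -0.2961  0.165 ] [ 0.3996 -0.2911  0.165 ]
dark [ 0.4644 -0.1603  0.1527] [-0.05  0.05 -0.07 -0.01] [ 0.4644 -0.1602  0.155 ] [ 0.466  -0.1577  0.155 ]
tin (array([0.74599809, 0.08261266, 0.17594783]), array([-0.02913719,  0.03147246, -0.03388012, -0.00492484]))
scene foot orange [ 0.56024873 -0.27272099  0.        ]
```

```bash
cat >> h.py <<'E'
from scipy.spatial.transform import Rotation as Ro
def Rdown(yaw): # tool y at angle yaw(deg) in world, z down
    a=np.radians(yaw);y=np.array([np.cos(a),np.sin(a),0]);z=np.array([0,0,-1.]);return np.c_[np.cross(y,z),y,z]
def rows(pts,yaw):
    s=get_state();R=np.array(s["ee_rot"]);p=np.array(s["ee_pos"])
    rv=Ro.from_matrix(R.T@Rdown(yaw)).as_rotvec()/2
    print("pos",p.round(4),"t",s["time_s"],"F",np.round(s["force"],2),"w",round(s["gripper_width"],4))
    for q in pts: print([float(v) for v in (R.T@(np.array(q)-p)/.5).round(4)])
    print("ang",rv.round(4))
O=np.array([.6158,.0967,0]);ca,sa=np.cos(-.05),np.sin(-.05)
def sw(x,y,z): return O+np.array([ca*x-sa*y,sa*x+ca*y,z])
E
python3 -c "
from h import *
rows([sw(.075,0,.34),sw(.075,0,.233)],87.1)"
```

```text
pos [0.2671 0.5921 0.2303] t 0.15 F [-0.2   0.85 -0.24] w 0.0854
[-1.1827, -0.5618, -0.2186]
[-1.1828, -0.5615, -0.0046]
ang [-0.0008 -0.0002 -0.1866]
```

Emit:
carry_out(series=[{"delta_pos": [-0.05, -0.02, -0.1], "angular": [0, 0, -0.05], "claw": 1}, {"delta_pos": [-0.95, -0.45, -0.22], "angular": [0, 0, -0.187], "claw": 1}, {"delta_pos": [-0.95, -0.45, -0.22], "angular": [0, 0, -0.187], "claw": 1}, {"delta_pos": [-0.95, -0.45, -0.22], "angular": [0, 0, -0.187], "claw": 1}, {"delta_pos": [-0.95, -0.45, -0.22], "angular": [0, 0, -0.187], "claw": 1}, {"delta_pos": [-0.95, -0.45, -0.22], "angular": [0, 0, -0.187], "claw": 1}, {"delta_pos": [-0.95, -0.45, -0.22], "angular": [0, 0, -0.187], "claw": 1}, {"delta_pos": [-0.95, -0.45, -0.22], "angular": [0, 0, -0.187], "claw": 1}, {"delta_pos": [-0.95, -0.45, -0.22], "angular": [0, 0, -0.187], "claw": 1}, {"delta_pos": [-0.95, -0.45, -0.22], "angular": [0, 0, -0.187], "claw": 1}], newtons=40)

```text
time_s: 1.4
ee_pos: [0.6096, 0.1885, 0.3403]
ee_rot: [[-0.998, 0.055, -0.001], [0.055, 0.998, -0.002], [0.001, -0.002, -1.0]]
force: [-0.1, 0.4, -0.9]
gripper_width: -0.0002
```

```bash
python3 -c "
from h import *
rows([sw(.075,0,.34),sw(.075,0,.233)],87.1)"
```

```text
pos [0.6096 0.1885 0.3403] t 1.4 F [-0.07  0.37 -0.9 ] w -0.0002
[-0.1725, -0.1818, 0.001]
[-0.1726, -0.1813, 0.215]
ang [-0.0011 -0.0004 -0.0022]
```

Emit:
carry_out(series=[{"delta_pos": [-0.172, -0.182, 0], "angular": [0, 0, -0.002], "claw": 1}, {"delta_pos": [-0.172, -0.182, 0], "angular": [0, 0, -0.002], "claw": 1}, {"delta_pos": [-0.172, -0.182, 0], "angular": [0, 0, -0.002], "claw": 1}, {"delta_pos": [-0.172, -0.182, 0], "angular": [0, 0, -0.002], "claw": 1}, {"delta_pos": [-0.172, -0.182, 0.1], "angular": [0, 0, -0.002], "claw": 1}, {"delta_pos": [-0.172, -0.182, 0.2], "angular": [0, 0, -0.002], "claw": 1}, {"delta_pos": [-0.172, -0.182, 0.215], "angular": [0, 0, -0.002], "claw": 1}, {"delta_pos": [-0.172, -0.182, 0.215], "angular": [0, 0, -0.002], "claw": 1}, {"delta_pos": [-0.172, -0.182, 0.215], "angular": [0, 0, -0.002], "claw": 1}, {"delta_pos": [-0.172, -0.182, 0.215], "angular": [0, 0, -0.002], "claw": 1}])

```text
time_s: 2.65
ee_pos: [0.6915, 0.0929, 0.2359]
ee_rot: [[-0.999, 0.051, 0.003], [0.051, 0.999, -0.002], [-0.004, -0.002, -1.0]]
force: [-0.3, -0.0, 0.4]
gripper_width: -0.0002
```

Run:
```python
from h import *
for n in["scene","wrist"]:
    im=camera(n)[...,::-1]
    if n=="scene": im=cv2.resize(im[140:300,160:340],None,fx=4,fy=3.7)
    cv2.imwrite(f"pics/{n}1.png",im)
pts=[]
F=.011
pts.append(sw(.026+F,0,.233))
for ph in[0,.2,.4,.6,.8,.95,1.1,1.2]:
    r=.092;pts.append(sw(-r*np.sin(ph)+F+.003,0,.137+r*np.cos(ph)))
rows(pts,87.1)
```

```text
pos [0.691  0.0927 0.2347] t 2.75 F [-0.53  0.04 -0.56] w -0.0003
[0.0767, 0.0004, 0.0033]
[0.1227, 0.0004, 0.0112]
[0.1592, 0.0004, 0.0148]
[0.1944, 0.0003, 0.0256]
[0.2266, 0.0003, 0.0432]
[0.2548, 0.0003, 0.0668]
[0.2725, 0.0004, 0.0879]
[0.2868, 0.0004, 0.1115]
[0.2944, 0.0004, 0.1282]
ang [-0.0009  0.0009 -0.0002]
```

View pics/scene1.png

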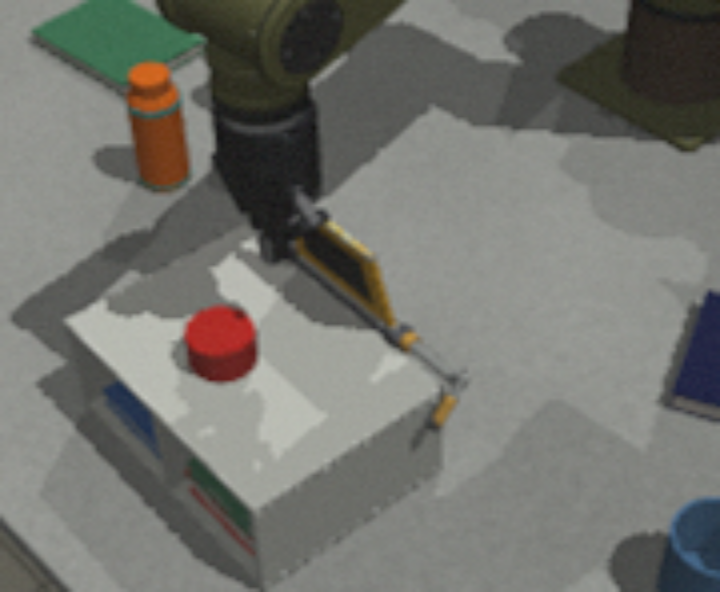

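View pics/wrist1.png

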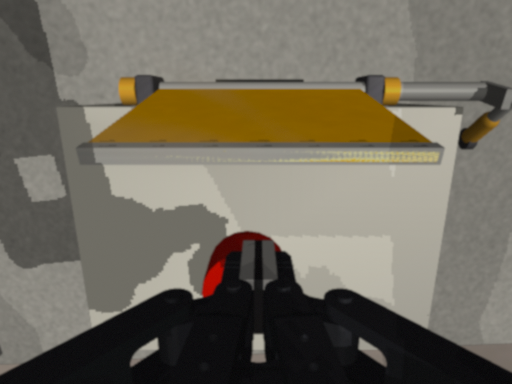

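Emit:
carry_out(series=[{"delta_pos": [0.05, 0, 0.003], "angular": [0, 0, 0], "claw": 1}, {"delta_pos": [0.075, 0, 0.003], "angular": [0, 0, 0], "claw": 1}, {"delta_pos": [0.09, 0, 0.006], "angular": [0, 0, 0], "claw": 1}, {"delta_pos": [0.105, 0, 0.008], "angular": [0, 0, 0], "claw": 1}, {"delta_pos": [0.12, 0, 0.011], "angular": [0, 0, 0], "claw": 1}, {"delta_pos": [0.135, 0, 0.012], "angular": [0, 0, 0], "claw": 1}, {"delta_pos": [0.15, 0, 0.014], "angular": [0, 0, 0], "claw": 1}, {"delta_pos": [0.16, 0, 0.015], "angular": [0, 0, 0], "claw": 1}, {"delta_pos": [0.16, 0, 0.015], "angular": [0, 0, 0], "claw": 1}, {"delta_pos": [0.16, 0, 0.015], "angular": [0, 0, 0], "claw": 1}])

```text
time_s: 4.0
ee_pos: [0.6116, 0.0967, 0.2276]
ee_rot: [[-0.999, 0.051, 0.003], [0.051, 0.999, -0.002], [-0.003, -0.002, -1.0]]
force: [3.9, -0.4, 3.8]
gripper_width: -0.0001
```

Run:
```python
from h import *
for n in["wrist"]:
    im=camera(n)[...,::-1]
    cv2.imwrite(f"pics/{n}2.png",im)
pts=[]
F=.011
for ph in[.2,.4,.6,.8,.95,1.1,1.2]:
    r=.092;pts.append(sw(-r*np.sin(ph)+F+.003,0,.137+r*np.cos(ph)))
rows(pts,87.1)
```

```text
pos [0.6115 0.0967 0.2273] t 4.05 F [3.38 0.07 3.6 ] w 0.0
[-0.0, 0.0004, 0.0003]
[0.0351, 0.0004, 0.0111]
[0.0674, 0.0004, 0.0286]
[0.0956, 0.0004, 0.0522]
[0.1133, 0.0004, 0.0733]
[0.1277, 0.0004, 0.0969]
[0.1352, 0.0004, 0.1136]
ang [-0.0008  0.0012 -0.0003]
```

View pics/wrist2.png

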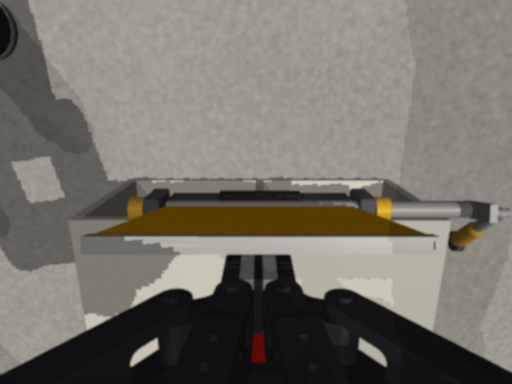

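Emit:
carry_out(series=[{"delta_pos": [0.018, 0, 0.005], "angular": [0, 0, 0], "claw": 1}, {"delta_pos": [0.035, 0, 0.011], "angular": [0, 0, 0], "claw": 1}, {"delta_pos": [0.051, 0, 0.02], "angular": [0, 0, 0], "claw": 1}, {"delta_pos": [0.067, 0, 0.029], "angular": [0, 0, 0], "claw": 1}, {"delta_pos": [0.082, 0, 0.04], "angular": [0, 0, 0], "claw": 1}, {"delta_pos": [0.096, 0, 0.052], "angular": [0, 0, 0], "claw": 1}, {"delta_pos": [0.105, 0, 0.062], "angular": [0, 0, 0], "claw": 1}, {"delta_pos": [0.113, 0, 0.073], "angular": [0, 0, 0], "claw": 1}, {"delta_pos": [0.113, 0, 0.073], "angular": [0, 0, 0], "claw": 1}, {"delta_pos": [0.113, 0, 0.073], "angular": [0, 0, 0], "claw": 1}])

```text
time_s: 5.3
ee_pos: [0.5554, 0.0996, 0.1909]
ee_rot: [[-0.999, 0.051, 0.003], [0.051, 0.999, -0.002], [-0.003, -0.002, -1.0]]
force: [1.3, -0.2, 0.3]
gripper_width: 0.0
```

Run:
```python
from h import *
for n in["wrist"]:
    im=camera(n)[...,::-1]
    cv2.imwrite(f"pics/{n}3.png",im)
pts=[]
F=.011
for ph in[.95,1.1,1.2,1.3]:
    r=.092;pts.append(sw(-r*np.sin(ph)+F+.003,0,.137+r*np.cos(ph)))
rows(pts,87.1)
```

```text
pos [0.5555 0.0996 0.191 ] t 5.35 F [-0.32  0.76  0.94] w 0.0002
[0.001, 0.0003, 0.001]
[0.0153, 0.0003, 0.0246]
[0.0229, 0.0004, 0.0413]
[0.0288, 0.0004, 0.0588]
ang [-0.0008  0.0015 -0.0003]
```

View pics/wrist3.png

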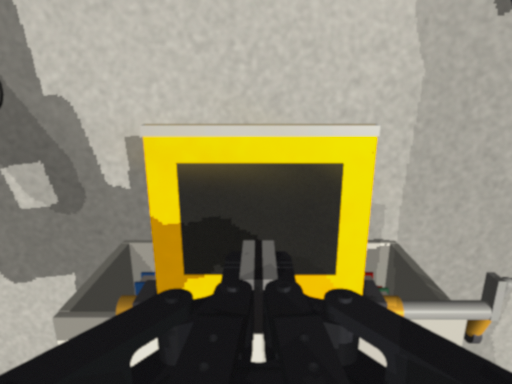

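Run:
```python
from h import *
im=camera("scene")[...,::-1]
cv2.imwrite("pics/scene3.png",cv2.resize(im[140:300,160:340],None,fx=4,fy=3.7))
s=get_state();p=np.array(s["ee_pos"]);R=np.array(s["ee_rot"]);print(s["force"])
H=C["wrist"]["hand_eye"]
def pw(X):
    t=R.T@(X-p);c=np.linalg.inv(H)@np.r_[t,1];q=C["wrist"]["mtx"]@c[:3];return q[:2]/q[2]
for h in (0,.004,.008):
  for th in(1.57,1.2):
    print(h,th,[pw(sw(-.118*np.sin(th)+.003*np.cos(th),y,.135+h+.118*np.cos(th)+.003*np.sin(th))).round(1).tolist() for y in(-.065,.065)])
```

```text
[ 0.97059819 -0.06590916  0.14491857]
0 1.57 [[141.5, 119.9], [377.4, 119.8]]
0 1.2 [[112.0, 147.9], [407.2, 147.9]]
0.004 1.57 [[139.1, 120.4], [379.9, 120.4]]
0.004 1.2 [[108.2, 149.3], [411.1, 149.3]]
0.008 1.57 [[136.6, 121.0], [382.4, 120.9]]
0.008 1.2 [[104.1, 150.8], [415.1, 150.8]]
```

View pics/scene3.png

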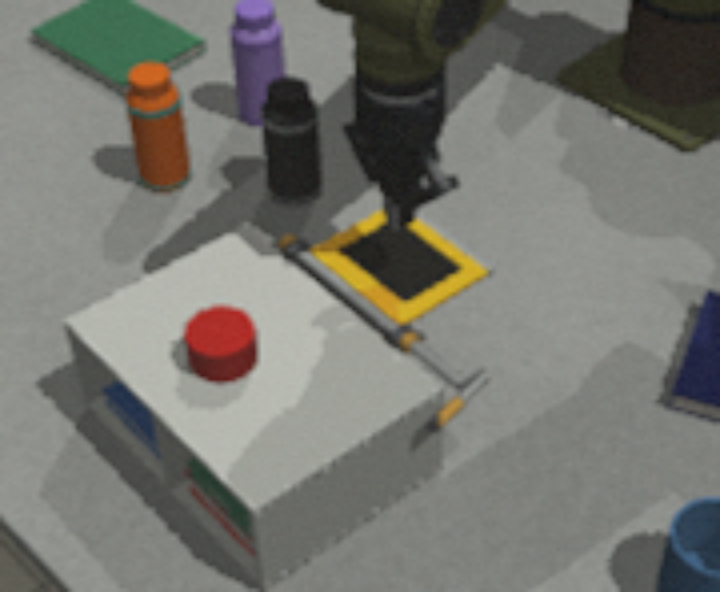

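Emit:
carry_out(series=[{"delta_pos": [0.003, 0, 0.03], "angular": [0, 0, 0], "claw": 1}, {"delta_pos": [0.003, 0, 0.06], "angular": [0, 0, 0], "claw": 1}, {"delta_pos": [0.003, 0, 0.08], "angular": [0, 0, 0], "claw": 1}, {"delta_pos": [0.003, 0, 0.086], "angular": [0, 0, 0], "claw": 1}, {"delta_pos": [0.003, 0, 0.088], "angular": [0, 0, 0], "claw": 1}, {"delta_pos": [0.003, 0, 0.09], "angular": [0, 0, 0], "claw": 1}, {"delta_pos": [0.003, 0, 0.09], "angular": [0, 0, 0], "claw": 1}, {"delta_pos": [0.003, 0, 0.09], "angular": [0, 0, 0], "claw": 1}, {"delta_pos": [0.003, 0, 0.09], "angular": [0, 0, 0], "claw": 1}, {"delta_pos": [0.003, 0, 0.09], "angular": [0, 0, 0], "claw": 1}])

```text
time_s: 6.65
ee_pos: [0.5542, 0.0995, 0.1462]
ee_rot: [[-0.999, 0.051, 0.003], [0.051, 0.999, -0.002], [-0.003, -0.002, -1.0]]
force: [0.6, 0.7, 1.1]
gripper_width: 0.0001
```

Run:
```python
from h import *
im=camera("wrist")[...,::-1]
cv2.imwrite("pics/wrist4.png",im)
rows([sw(-.062,0,.143),sw(-.062,0,.14)],87.1)
```

```text
pos [0.5542 0.0995 0.1461] t 6.7 F [ 0.33 -0.14  0.19] w 0.0002
[0.0007, 0.0005, 0.0062]
[0.0007, 0.0005, 0.0122]
ang [-0.0008  0.0016 -0.0003]
```

View pics/wrist4.png

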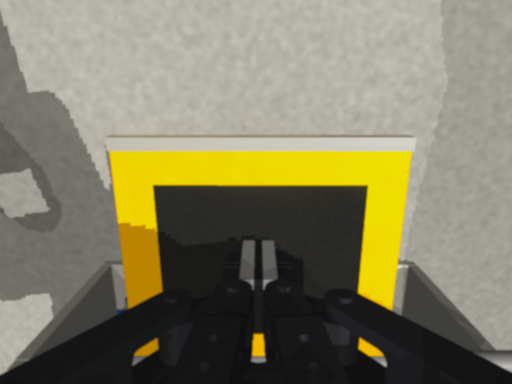

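Emit:
carry_out(series=[{"delta_pos": [0, 0, 0.001], "angular": [0, 0, 0], "claw": 1}, {"delta_pos": [0, 0, 0.002], "angular": [0, 0, 0], "claw": 1}, {"delta_pos": [0, 0, 0.0025], "angular": [0, 0, 0], "claw": 1}, {"delta_pos": [0, 0, 0.003], "angular": [0, 0, 0], "claw": 1}, {"delta_pos": [0, 0, 0.0035], "angular": [0, 0, 0], "claw": 1}, {"delta_pos": [0, 0, 0.004], "angular": [0, 0, 0], "claw": 1}, {"delta_pos": [0, 0, 0.0045], "angular": [0, 0, 0], "claw": 1}, {"delta_pos": [0, 0, 0.005], "angular": [0, 0, 0], "claw": 1}, {"delta_pos": [0, 0, 0.0055], "angular": [0, 0, 0], "claw": 1}, {"delta_pos": [0, 0, 0.006], "angular": [0, 0, 0], "claw": 1}])

```text
time_s: 7.95
ee_pos: [0.5542, 0.0996, 0.1431]
ee_rot: [[-0.999, 0.051, 0.003], [0.051, 0.999, -0.002], [-0.003, -0.002, -1.0]]
force: [0.8, -0.5, 0.7]
gripper_width: 0.0003
```

Emit:
carry_out(series=[{"delta_pos": [0, 0, 0.0005], "angular": [0, 0, 0], "claw": 1}, {"delta_pos": [0, 0, 0.001], "angular": [0, 0, 0], "claw": 1}, {"delta_pos": [0, 0, 0.0015], "angular": [0, 0, 0], "claw": 1}, {"delta_pos": [0, 0, 0.002], "angular": [0, 0, 0], "claw": 1}, {"delta_pos": [0, 0, 0.0025], "angular": [0, 0, 0], "claw": 1}, {"delta_pos": [0, 0, 0.003], "angular": [0, 0, 0], "claw": 1}, {"delta_pos": [0, 0, 0.0035], "angular": [0, 0, 0], "claw": 1}, {"delta_pos": [0, 0, 0.004], "angular": [0, 0, 0], "claw": 1}, {"delta_pos": [0, 0, 0.0045], "angular": [0, 0, 0], "claw": 1}, {"delta_pos": [0, 0, 0.005], "angular": [0, 0, 0], "claw": 1}])

```text
time_s: 9.2
ee_pos: [0.5542, 0.0995, 0.1425]
ee_rot: [[-0.999, 0.051, 0.003], [0.051, 0.999, -0.002], [-0.003, -0.002, -1.0]]
force: [-5.2, -1.1, 10.8]
gripper_width: -0.0002
```

Emit:
carry_out(series=[{"delta_pos": [0, 0, 0.0045], "angular": [0, 0, 0], "claw": 1}, {"delta_pos": [0, 0, 0.0045], "angular": [0, 0, 0], "claw": 1}, {"delta_pos": [0, 0, 0.0045], "angular": [0, 0, 0], "claw": 1}, {"delta_pos": [0, 0, 0.0045], "angular": [0, 0, 0], "claw": 1}, {"delta_pos": [0, 0, 0.0045], "angular": [0, 0, 0], "claw": 1}, {"delta_pos": [0, 0, 0.0045], "angular": [0, 0, 0], "claw": 1}, {"delta_pos": [0, 0, 0.0045], "angular": [0, 0, 0], "claw": 1}, {"delta_pos": [0, 0, 0.0045], "angular": [0, 0, 0], "claw": 1}, {"delta_pos": [0, 0, 0.0045], "angular": [0, 0, 0], "claw": 1}, {"delta_pos": [0, 0, 0.0045], "angular": [0, 0, 0], "claw": 1}])

```text
time_s: 10.45
ee_pos: [0.5543, 0.0996, 0.1424]
ee_rot: [[-0.999, 0.051, 0.003], [0.051, 0.999, -0.002], [-0.003, -0.002, -1.0]]
force: [-6.7, -0.6, 12.5]
gripper_width: 0.0002
```

Run:
```python
from h import *
rows([[.55,.0996,.31],[.62,-.2775,.31]],87.1)
```

```text
pos [0.5543 0.0996 0.1424] t 10.45 F [-6.71 -0.59 12.49] w 0.0002
[0.0076, -0.001, -0.3352]
[-0.1707, -0.7471, -0.3332]
ang [-0.001   0.0014 -0.0002]
```

Emit:
carry_out(series=[{"delta_pos": [0, 0, -0.05], "angular": [0, 0, 0], "claw": 1}, {"delta_pos": [0, 0, -0.15], "angular": [0, 0, 0], "claw": 0.5}, {"delta_pos": [0, 0, -0.27], "angular": [0, 0, 0], "claw": 0}, {"delta_pos": [-0.02, -0.1, -0.335], "angular": [0, 0, 0], "claw": 0}, {"delta_pos": [-0.13, -0.747, -0.335], "angular": [0, 0, 0], "claw": 0}, {"delta_pos": [-0.13, -0.747, -0.335], "angular": [0, 0, 0], "claw": 0}, {"delta_pos": [-0.13, -0.747, -0.335], "angular": [0, 0, 0], "claw": 0}, {"delta_pos": [-0.13, -0.747, -0.335], "angular": [0, 0, 0], "claw": 0}, {"delta_pos": [-0.13, -0.747, -0.335], "angular": [0, 0, 0], "claw": 0}, {"delta_pos": [-0.13, -0.747, -0.335], "angular": [0, 0, 0], "claw": 0}])

```text
time_s: 11.7
ee_pos: [0.5993, -0.2799, 0.3096]
ee_rot: [[-0.998, 0.055, 0.002], [0.055, 0.998, -0.002], [-0.002, -0.002, -1.0]]
force: [-0.0, 0.2, -0.6]
gripper_width: 0.0854
```

```bash
cat >> h.py <<'E'
def wpix(X,s):
    R=np.array(s["ee_rot"]);t=R.T@(np.array(X)-np.array(s["ee_pos"]));c=np.linalg.inv(C["wrist"]["hand_eye"])@np.r_[t,1];q=C["wrist"]["mtx"]@c[:3];return q[:2]/q[2]
def wray(px,z,s):
    R=np.array(s["ee_rot"]);H=C["wrist"]["hand_eye"];d=R@H[:3,:3]@np.linalg.inv(C["wrist"]["mtx"])@np.r_[px,1];o=np.array(s["ee_pos"])+R@H[:3,3]
    return o+d*(z-o[2])/d[2]
E
python3 - <<'E'
from h import *
s=get_state()
cv2.imwrite("pics/wrist5.png",camera("wrist")[...,::-1])
im=camera("top")[...,::-1]
cv2.imwrite("pics/top5.png",cv2.resize(im[120:220,200:300],None,fx=6,fy=6,interpolation=cv2.INTER_CUBIC))
print(s["ee_pos"],s["time_s"],np.max(np.abs(s["qd"])));import pickle;pickle.dump(s,open("s5.pkl","wb"))
print(wpix([.5541,-.278,.16],s))
E
```

```text
[ 0.59932066 -0.27991464  0.30955334] 11.7 8.112418656281044
[258.48480965 126.97555324]
```

View pics/wrist5.png

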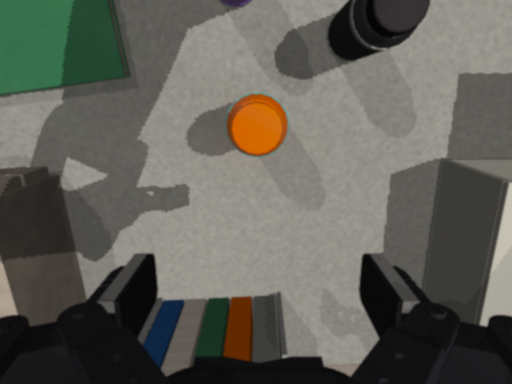

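View pics/top5.png

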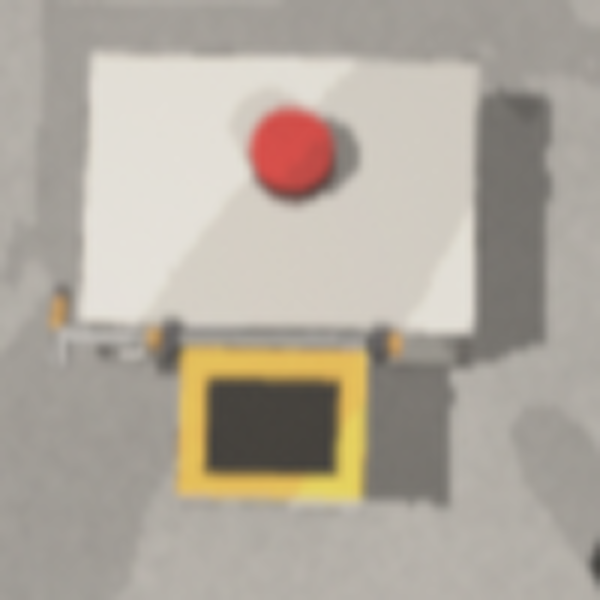

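Run:
```python
from h import *
import pickle
s=pickle.load(open("s5.pkl","rb"))
print(wray([257.5,127],.16,s).round(4))
for P in ([[180,347],[367,350],[362,500],[178,496]],[[207,379],[340,379],[337,472],[206,473]]):
    W=np.array([ray("top",pix(p,6,(200,120)),.1426) for p in P]);print(W.round(4).tolist(),W.mean(0).round(4))
print(sw(-.062,0,0))
f=[.5543,-.2777]
rows([[*f,.2],[*f,.09]],87.1)
```

```text
[ 0.5541 -0.2788  0.16  ]
[[0.6136, 0.1648, 0.1426], [0.6079, 0.033, 0.1426], [0.5015, 0.0391, 0.1426], [0.5076, 0.1676, 0.1426]] [0.5576 0.1011 0.1426]
[[0.5901, 0.1461, 0.1426], [0.5876, 0.0525, 0.1426], [0.5216, 0.0561, 0.1426], [0.5233, 0.1478, 0.1426]] [0.5557 0.1006 0.1426]
[0.55387748 0.09979871 0.        ]
pos [ 0.5995 -0.2778  0.3098] t 11.8 F [ 0.41  0.18 -0.19] w 0.0852
[0.0907, -0.0044, 0.2194]
[0.091, -0.0041, 0.4394]
ang [-0.0006  0.0009 -0.0014]
```

Emit:
carry_out(series=[{"delta_pos": [0.091, -0.005, 0.05], "angular": [0, 0, 0], "claw": 0}, {"delta_pos": [0.091, -0.005, 0.15], "angular": [0, 0, 0], "claw": 0}, {"delta_pos": [0.091, -0.005, 0.22], "angular": [0, 0, 0], "claw": 0}, {"delta_pos": [0.091, -0.005, 0.29], "angular": [0, 0, 0], "claw": 0}, {"delta_pos": [0.091, -0.005, 0.35], "angular": [0, 0, 0], "claw": 0}, {"delta_pos": [0.091, -0.005, 0.4], "angular": [0, 0, 0], "claw": 0}, {"delta_pos": [0.091, -0.005, 0.425], "angular": [0, 0, 0], "claw": 0}, {"delta_pos": [0.091, -0.005, 0.436], "angular": [0, 0, 0], "claw": 0}, {"delta_pos": [0.091, -0.005, 0.436], "angular": [0, 0, 0], "claw": 0}, {"delta_pos": [0.091, -0.005, 0.436], "angular": [0, 0, 0], "claw": 0}])

```text
time_s: 13.05
ee_pos: [0.555, -0.2785, 0.0931]
ee_rot: [[-0.999, 0.053, 0.004], [0.053, 0.999, -0.002], [-0.004, -0.002, -1.0]]
force: [-0.6, 0.5, 0.1]
gripper_width: 0.0852
```

Run:
```python
from h import *
rows([[.5543,-.278,.091]],87.1)
cv2.imwrite("pics/wrist6.png",camera("wrist")[...,::-1])
im=camera("scene")[...,::-1]
cv2.imwrite("pics/scene6.png",cv2.resize(im[100:220,150:270],None,fx=5,fy=5,interpolation=cv2.INTER_CUBIC))
```

```text
pos [ 0.555  -0.2785  0.0931] t 13.05 F [-0.56  0.51  0.09] w 0.0852
[0.0015, 0.0009, 0.0041]
ang [-0.0011  0.0019 -0.0014]
```

View pics/wrist6.png

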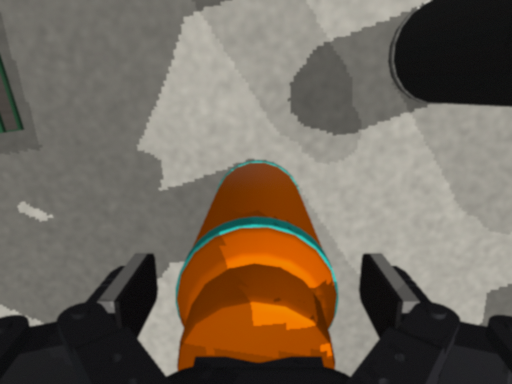

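View pics/scene6.png

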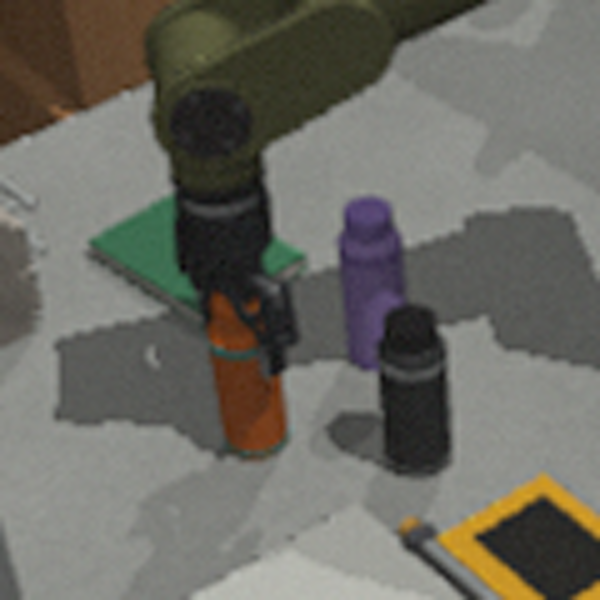

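Flask is centred between the open fingers (body spans x≈178–338 px, fingers at 155 and 362), and the force is zero. Closing.

Emit:
carry_out(series=[{"delta_pos": [0, 0, 0], "angular": [0, 0, 0], "claw": 0.15}, {"delta_pos": [0, 0, 0], "angular": [0, 0, 0], "claw": 0.25}, {"delta_pos": [0, 0, 0], "angular": [0, 0, 0], "claw": 0.35}, {"delta_pos": [0, 0, 0], "angular": [0, 0, 0], "claw": 0.5}, {"delta_pos": [0, 0, 0], "angular": [0, 0, 0], "claw": 1}, {"delta_pos": [0, 0, 0], "angular": [0, 0, 0], "claw": 1}, {"delta_pos": [0, 0, 0], "angular": [0, 0, 0], "claw": 1}, {"delta_pos": [0, 0, 0], "angular": [0, 0, 0], "claw": 1}, {"delta_pos": [0, 0, 0], "angular": [0, 0, 0], "claw": 1}, {"delta_pos": [0, 0, 0], "angular": [0, 0, 0], "claw": 1}], newtons=40)

```text
time_s: 14.4
ee_pos: [0.5553, -0.2789, 0.0935]
ee_rot: [[-0.999, 0.053, 0.004], [0.053, 0.999, -0.003], [-0.005, -0.003, -1.0]]
force: [0.4, -1.2, 4.6]
gripper_width: 0.0572
```

Run:
```python
from h import *
z=get_state()["ee_pos"][2]
rows([[.555,-.2785,z+.19],[.555,.1003,z+.19]],87.1)
```

```text
pos [ 0.5553 -0.2789  0.0935] t 14.4 F [ 0.38 -1.19  4.65] w 0.0572
[-0.0011, -0.0004, -0.38]
[0.0394, 0.7562, -0.3823]
ang [-0.0014  0.0023 -0.0014]
```

Emit:
carry_out(series=[{"delta_pos": [0, 0, -0.02], "angular": [0, 0, 0], "claw": 1}, {"delta_pos": [0, 0, -0.06], "angular": [0, 0, 0], "claw": 1}, {"delta_pos": [0, 0, -0.11], "angular": [0, 0, 0], "claw": 1}, {"delta_pos": [0, 0, -0.16], "angular": [0, 0, 0], "claw": 1}, {"delta_pos": [0, 0, -0.21], "angular": [0, 0, 0], "claw": 1}, {"delta_pos": [0, 0, -0.26], "angular": [0, 0, 0], "claw": 1}, {"delta_pos": [0, 0, -0.31], "angular": [0, 0, 0], "claw": 1}, {"delta_pos": [0, 0, -0.35], "angular": [0, 0, 0], "claw": 1}, {"delta_pos": [0, 0, -0.38], "angular": [0, 0, 0], "claw": 1}, {"delta_pos": [0, 0, -0.38], "angular": [0, 0, 0], "claw": 1}])

```text
time_s: 15.65
ee_pos: [0.5549, -0.2785, 0.285]
ee_rot: [[-0.999, 0.053, 0.006], [0.053, 0.999, -0.004], [-0.007, -0.004, -1.0]]
force: [-0.5, -0.5, -3.1]
gripper_width: 0.0569
```

Run:
```python
from h import *
rows([[.555,.1003,.283]],87.1)
im=camera("scene")[...,::-1]
cv2.imwrite("pics/scene7.png",cv2.resize(im[70:230,150:310],None,fx=4,fy=3.7,interpolation=cv2.INTER_CUBIC))
```

```text
pos [ 0.5549 -0.2785  0.285 ] t 15.65 F [-0.55 -0.52 -3.12] w 0.0569
[0.0402, 0.7566, 0.0008]
ang [-0.002   0.0033 -0.0014]
```

View pics/scene7.png

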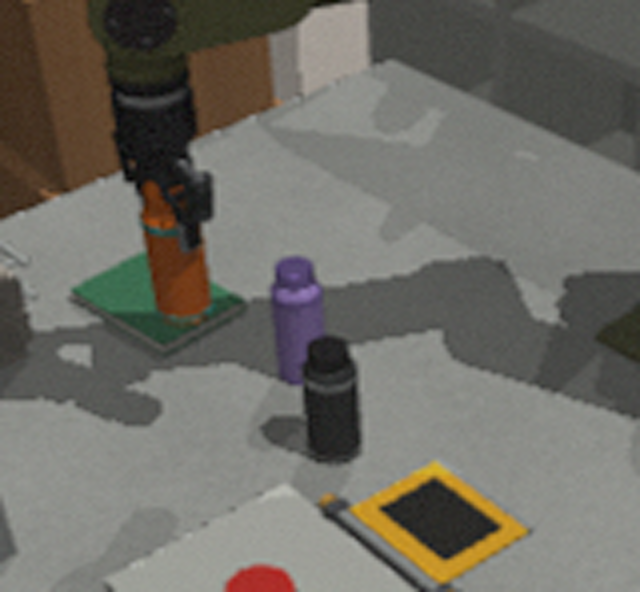

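Emit:
carry_out(series=[{"delta_pos": [0.001, 0.03, 0], "angular": [-0.001, 0.001, 0], "claw": 1}, {"delta_pos": [0.004, 0.08, 0], "angular": [-0.002, 0.003, -0.001], "claw": 1}, {"delta_pos": [0.008, 0.15, 0], "angular": [-0.002, 0.003, -0.001], "claw": 1}, {"delta_pos": [0.012, 0.23, 0], "angular": [-0.002, 0.003, -0.001], "claw": 1}, {"delta_pos": [0.017, 0.32, 0], "angular": [-0.002, 0.003, -0.001], "claw": 1}, {"delta_pos": [0.022, 0.41, 0], "angular": [-0.002, 0.003, -0.001], "claw": 1}, {"delta_pos": [0.027, 0.5, 0], "angular": [-0.002, 0.003, -0.001], "claw": 1}, {"delta_pos": [0.031, 0.58, 0], "angular": [-0.002, 0.003, -0.001], "claw": 1}, {"delta_pos": [0.034, 0.65, 0], "angular": [-0.002, 0.003, -0.001], "claw": 1}, {"delta_pos": [0.037, 0.7, 0], "angular": [-0.002, 0.003, -0.001], "claw": 1}])

```text
time_s: 16.95
ee_pos: [0.5534, 0.0753, 0.2819]
ee_rot: [[-0.999, 0.049, -0.003], [0.049, 0.999, 0.002], [0.003, 0.002, -1.0]]
force: [0.5, -0.8, -3.3]
gripper_width: 0.0572
```

Run:
```python
from h import *
rows([[.555,.1003,.283],[.555,.1003,.2435]],87.1)
```

```text
pos [0.5534 0.0753 0.2819] t 16.95 F [ 0.47 -0.78 -3.31] w 0.0572
[-0.0008, 0.0501, -0.0021]
[-0.001, 0.05, 0.0769]
ang [ 0.0008 -0.0013  0.0009]
```

Emit:
carry_out(series=[{"delta_pos": [-0.001, 0.035, -0.002], "angular": [0.001, -0.001, 0.001], "claw": 1}, {"delta_pos": [-0.001, 0.05, -0.002], "angular": [0.001, -0.001, 0.001], "claw": 1}, {"delta_pos": [-0.001, 0.05, 0.01], "angular": [0.001, -0.001, 0.001], "claw": 1}, {"delta_pos": [-0.001, 0.05, 0.03], "angular": [0.001, -0.001, 0.001], "claw": 1}, {"delta_pos": [-0.001, 0.05, 0.05], "angular": [0.001, -0.001, 0.001], "claw": 1}, {"delta_pos": [-0.001, 0.05, 0.066], "angular": [0.001, -0.001, 0.001], "claw": 1}, {"delta_pos": [-0.001, 0.05, 0.074], "angular": [0.001, -0.001, 0.001], "claw": 1}, {"delta_pos": [-0.001, 0.05, 0.077], "angular": [0.001, -0.001, 0.001], "claw": 1}, {"delta_pos": [-0.001, 0.05, 0.077], "angular": [0.001, -0.001, 0.001], "claw": 1}, {"delta_pos": [-0.001, 0.05, 0.077], "angular": [0.001, -0.001, 0.001], "claw": 1}])

```text
time_s: 18.2
ee_pos: [0.5552, 0.1004, 0.2439]
ee_rot: [[-0.999, 0.051, 0.0], [0.051, 0.999, -0.0], [-0.0, -0.0, -1.0]]
force: [-0.9, 0.3, -2.7]
gripper_width: 0.0567
```

Run:
```python
from h import *
rows([[.555,.1003,.238],[.555,.1003,.236],[.555,.1003,.234]],87.1)
cv2.imwrite("pics/wrist8.png",camera("wrist")[...,::-1])
im=camera("scene")[...,::-1]
cv2.imwrite("pics/scene8.png",cv2.resize(im[120:280,170:330],None,fx=4,fy=3.7,interpolation=cv2.INTER_CUBIC))
```

```text
pos [0.5552 0.1004 0.2439] t 18.2 F [-0.86  0.31 -2.75] w 0.0567
[0.0005, -0.0002, 0.0119]
[0.0005, -0.0002, 0.0159]
[0.0005, -0.0002, 0.0199]
ang [-0.0001  0.0001 -0.0001]
```

View pics/wrist8.png

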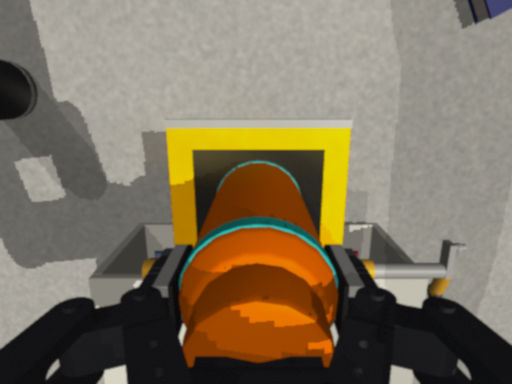

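View pics/scene8.png

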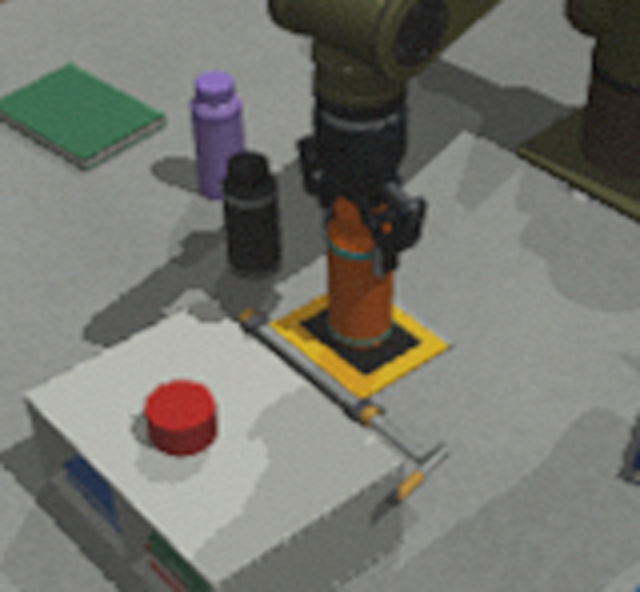

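Emit:
carry_out(series=[{"delta_pos": [0, 0, 0.003], "angular": [0, 0, 0], "claw": 1}, {"delta_pos": [0, 0, 0.006], "angular": [0, 0, 0], "claw": 1}, {"delta_pos": [0, 0, 0.008], "angular": [0, 0, 0], "claw": 1}, {"delta_pos": [0, 0, 0.01], "angular": [0, 0, 0], "claw": 1}, {"delta_pos": [0, 0, 0.011], "angular": [0, 0, 0], "claw": 1}, {"delta_pos": [0, 0, 0.012], "angular": [0, 0, 0], "claw": 1}, {"delta_pos": [0, 0, 0.013], "angular": [0, 0, 0], "claw": 1}, {"delta_pos": [0, 0, 0.014], "angular": [0, 0, 0], "claw": 1}, {"delta_pos": [0, 0, 0.015], "angular": [0, 0, 0], "claw": 1}, {"delta_pos": [0, 0, 0.016], "angular": [0, 0, 0], "claw": 1}])

```text
time_s: 19.55
ee_pos: [0.5552, 0.1004, 0.236]
ee_rot: [[-0.999, 0.051, 0.0], [0.051, 0.999, -0.0], [-0.0, -0.0, -1.0]]
force: [0.3, 0.4, -1.8]
gripper_width: 0.0571
```

Emit:
carry_out(series=[{"delta_pos": [0, 0, 0.0005], "angular": [0, 0, 0], "claw": 1}, {"delta_pos": [0, 0, 0.001], "angular": [0, 0, 0], "claw": 1}, {"delta_pos": [0, 0, 0.0015], "angular": [0, 0, 0], "claw": 1}, {"delta_pos": [0, 0, 0.002], "angular": [0, 0, 0], "claw": 1}, {"delta_pos": [0, 0, 0.0025], "angular": [0, 0, 0], "claw": 1}, {"delta_pos": [0, 0, 0.003], "angular": [0, 0, 0], "claw": 1}, {"delta_pos": [0, 0, 0.003], "angular": [0, 0, 0], "claw": 1}, {"delta_pos": [0, 0, 0.003], "angular": [0, 0, 0], "claw": 1}, {"delta_pos": [0, 0, 0.003], "angular": [0, 0, 0], "claw": 1}, {"delta_pos": [0, 0, 0.003], "angular": [0, 0, 0], "claw": 1}])

```text
time_s: 20.8
ee_pos: [0.5556, 0.1004, 0.236]
ee_rot: [[-0.999, 0.051, 0.002], [0.051, 0.999, -0.0], [-0.002, -0.0, -1.0]]
force: [-1.0, -0.2, 6.6]
gripper_width: 0.0569
```

Emit:
carry_out(series=[{"delta_pos": [0, 0, 0.001], "angular": [0, 0, 0], "claw": 1}, {"delta_pos": [0, 0, 0], "angular": [0, 0, 0], "claw": 0.32}, {"delta_pos": [0, 0, 0], "angular": [0, 0, 0], "claw": 0.3}, {"delta_pos": [0, 0, 0], "angular": [0, 0, 0], "claw": 0.25}, {"delta_pos": [0, 0, 0], "angular": [0, 0, 0], "claw": 0.2}, {"delta_pos": [0, 0, 0], "angular": [0, 0, 0], "claw": 0.1}, {"delta_pos": [0, 0, 0], "angular": [0, 0, 0], "claw": 0}, {"delta_pos": [0, 0, 0], "angular": [0, 0, 0], "claw": 0}, {"delta_pos": [0, 0, 0], "angular": [0, 0, 0], "claw": 0}, {"delta_pos": [0, 0, 0], "angular": [0, 0, 0], "claw": 0}])

```text
time_s: 22.05
ee_pos: [0.5556, 0.1004, 0.236]
ee_rot: [[-0.999, 0.051, 0.002], [0.051, 0.999, -0.0], [-0.002, -0.0, -1.0]]
force: [-0.7, -0.1, -0.2]
gripper_width: 0.0853
```

Run:
```python
from h import *
rows([[.5554,.1003,.4]],87.1)
cv2.imwrite("pics/wrist9.png",camera("wrist")[...,::-1])
```

```text
pos [0.5556 0.1004 0.236 ] t 22.05 F [-0.66 -0.1  -0.15] w 0.0853
[-0.0002, -0.0003, -0.3281]
ang [-0.0001  0.0009 -0.0001]
```

View pics/wrist9.png

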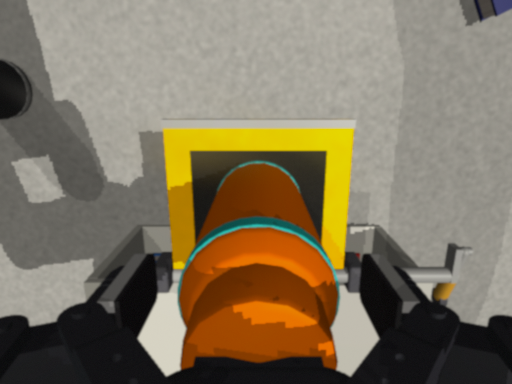

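Flask stands free with the fingers open on both sides (gaps at x≈160–180 and 340–365 px). Retreating straight up.

Emit:
carry_out(series=[{"delta_pos": [0, 0, -0.03], "angular": [0, 0, 0], "claw": 0}, {"delta_pos": [0, 0, -0.08], "angular": [0, 0, 0], "claw": 0}, {"delta_pos": [0, 0, -0.14], "angular": [0, 0, 0], "claw": 0}, {"delta_pos": [0, 0, -0.21], "angular": [0, 0, 0], "claw": 0}, {"delta_pos": [0, 0, -0.28], "angular": [0, 0, 0], "claw": 0}, {"delta_pos": [0, 0, -0.33], "angular": [0, 0, 0], "claw": 0}, {"delta_pos": [0.05, 0.1, -0.33], "angular": [0, 0, 0], "claw": 0}, {"delta_pos": [0.1, 0.2, -0.33], "angular": [0, 0, 0], "claw": 0}, {"delta_pos": [0.1, 0.3, -0.33], "angular": [0, 0, 0], "claw": 0}, {"delta_pos": [0.1, 0.4, -0.33], "angular": [0, 0, 0], "claw": 0}])

```text
time_s: 23.35
ee_pos: [0.5152, 0.3043, 0.4028]
ee_rot: [[-0.999, 0.051, 0.004], [0.051, 0.999, 0.001], [-0.004, 0.001, -1.0]]
force: [0.9, -0.3, -0.5]
gripper_width: 0.085
```

Run:
```python
from h import *
im=camera("scene")[...,::-1]
cv2.imwrite("pics/scene10.png",cv2.resize(im[120:280,160:320],None,fx=4,fy=3.7,interpolation=cv2.INTER_CUBIC))
im=camera("top")[...,::-1]
cv2.imwrite("pics/top10.png",cv2.resize(im[110:250,190:400],None,fx=3.8,fy=3.8,interpolation=cv2.INTER_CUBIC))
print(get_state()["force"],get_state()["time_s"])
```

```text
[-0.01155543 -0.28862806 -0.547566  ] 23.45
```

View pics/scene10.png

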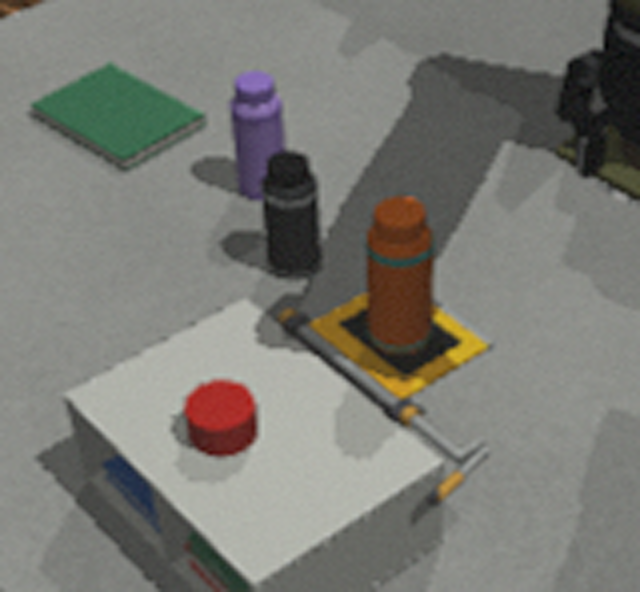

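View pics/top10.png

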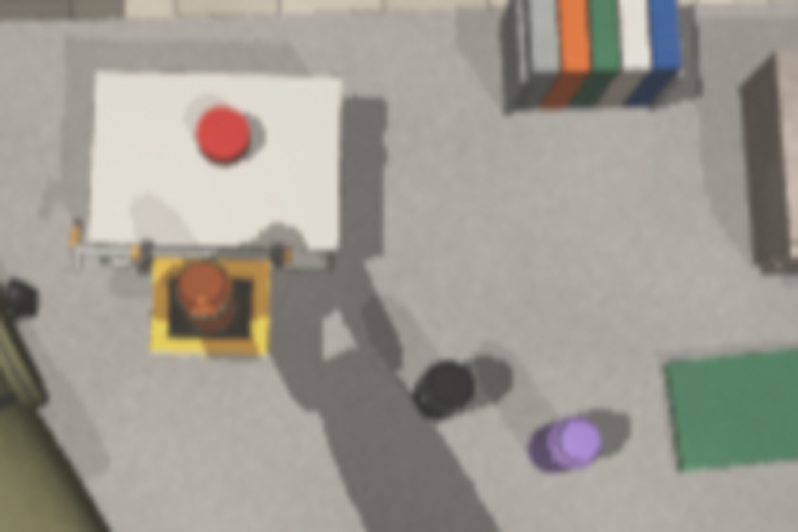

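Emit:
carry_out(series=[{"delta_pos": [0, 0, 0], "angular": [0, 0, 0], "claw": 0}, {"delta_pos": [0, 0, 0], "angular": [0, 0, 0], "claw": 0}, {"delta_pos": [0, 0, 0], "angular": [0, 0, 0], "claw": 0}, {"delta_pos": [0, 0, 0], "angular": [0, 0, 0], "claw": 0}, {"delta_pos": [0, 0, 0], "angular": [0, 0, 0], "claw": 0}, {"delta_pos": [0, 0, 0], "angular": [0, 0, 0], "claw": 0}, {"delta_pos": [0, 0, 0], "angular": [0, 0, 0], "claw": 0}, {"delta_pos": [0, 0, 0], "angular": [0, 0, 0], "claw": 0}, {"delta_pos": [0, 0, 0], "angular": [0, 0, 0], "claw": 0}, {"delta_pos": [0, 0, 0], "angular": [0, 0, 0], "claw": 0}])

```text
time_s: 24.7
ee_pos: [0.5149, 0.3065, 0.4014]
ee_rot: [[-0.999, 0.046, 0.002], [0.046, 0.999, 0.001], [-0.002, 0.001, -1.0]]
force: [-1.0, -0.3, 0.3]
gripper_width: 0.0851
```

Run:
```python
from h import *
print(ray("top",pix((205,281),3.8,(190,110)),.3026).round(4))
c=np.array([[400,214]]);s=np.c_[(c[:,0]+.5)/4-.5+160,(c[:,1]+.5)/3.7-.5+120]
print(ray("scene",s,.3026).round(4))
print(finish_job())
```

```text
[0.5563 0.0976 0.3026]
[0.5592 0.1053 0.3026]
the job is handed in; nothing more can be done
None
```

The orange flask is standing upright and released in the middle of the lowered rest, and I handed the job in at about 24.7 s of the 62 s allowed. No verdict was reported.

- **Rest:** I pushed it over from behind with the shut fingers until it snapped down by itself. The pictures and near-zero tool force confirmed it was down with the fingers clear.
- **Press:** I pressed down on the middle for 1.25 s. The vertical force read 10.8 N before the hold and 12.5 N at its end. There was also about 5–7 N sideways, so the total was about 14 N. These are readings taken between moves, not a continuous record.
- **Placing:** I set the flask down gently, about 9–10 N on the rest including its weight, and let go. The arm then backed off, and the force on it read about zero.
- **Last checks:** the top camera put the flask's cap at (0.556, 0.098). The scene camera put it at (0.559, 0.105). They disagree by about 8 mm, but both are within about 7 mm of the rest's middle at (0.555, 0.100).
- **Other things:** the tin, the dark and lavender flasks and the notebook looked unmoved in the final pictures. I did not measure any of them, and the book, mug and jar were not in those views, though the arm passed well above them.

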